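# Hold the headphone amplifier on its mount for screwing

### The arm

A 7-joint arm with a two-finger parallel gripper is mounted at the origin on the work surface. World frame = base frame: x ahead of the robot, y to its left, z up, the work surface at z = 0. Lengths are in m, angles in rad, forces in N, time in s.
With the tool pointing down it reaches from about 0.425 to 0.925 m from the base axis. Payload 6.8 kg.
Tool frame: the origin (TCP) lies on the front face of the gripper's body, between the roots of the fingers; the fingertips stand 73 mm ahead of it and the grasp point (between the pads) lies 54 mm ahead of it (env.nose_length is the distance from the TCP to the fingertips, in m); z points along the fingers, y is the direction in which the jaws open and shut (so a half turn about z gives the same grasp; the last joint's range is limited). The gripper opens to 85 mm and grips with 20 to 120 N. Pads are 22 mm wide; open, the fingers measure 114 mm over their backs; the gripper's body (76 mm by 85 mm) begins 54 mm behind the grasp point. The pads swing forward as they close: fully open they stand 13 mm farther back than shut.
Start: joints at [-1.235, 0.477, 0.022, 1.555, -0.011, 1.109, -0.083], TCP at [0.29, 0.61, 0.304] pointing down, gripper open.
Joint ranges: [-2.96, 2.96], [-0.34, 2.1], [-1.41, 1.46], [0.24, 2.44], [-1.37, 4.51], [0.17, 1.92], [-2.96, 2.96]. Speed limits (rad/s): [2.39, 2.39, 3.14, 3.14, 3.14, 3.14, 3.14].

### API

Orientations are given as a unit quaternion [w, x, y, z].
In Python, from cell import env, kin, camera, calibration, job gives the robot as it stands. The module is installed in compiled form; this text tells all that it offers. Calls block until the motion is done:
- env.reach(position, orientation): joint-space move of the TCP to a pose.
- env.movel(position, velocity=0.15, rot=None, stop_force=None): straight line of the TCP; rot=None keeps the orientation; velocity is the mean speed in m/s. With stop_force (N) it stops when the force on the tool has changed by that much, and returns True; else False.
- env.goto_joints(angles): joint-space move.
- env.grip(opening, f_grip=None): finger opening in m; f_grip is the grip in N (None keeps the last); returns when the fingers have stopped.
- env.dwell(seconds).
- kin.inverse_kinematics(position, orientation): joint angles nearest the present ones, or None.
- env.get_state(): the state.
- camera(name): name is "scene" or "top" or "wrist"; returns (picture, depth): 384x512x3 uint8, blue, green, red; 384x512 float32, m along the optical axis (not along the pixel's ray), 0 where there is no reading.
- calibration(name): a dict with "fx", "fy", "cx", "cy" (pixels), "rvec" (rotation vector, rad) and "tvec" (3), from world to camera coordinates, as OpenCV has them. Camera axes: x right, y down, z forward; pixel columns grow to the right and rows downward; lengths in m; the calibration is good to about 2 mm. A picture is of the moment at which its call begins: read the wrist's pose just before it. calibration takes no time and is no camera call; for the wrist camera it gives the pose at the moment of the call.
A pose or a line that the arm cannot do raises env.PlanningError and nothing moves.
- job.job_done(): hands the job in, once; it reports no verdict.
The state is a dict: "time": time; "qpos": joint angles; "joint_velocities": joint speeds; "joint_torque": joint torques, N m; "tcp_pos": TCP position; "orientation": TCP orientation; "force": force on the tool from outside, world axes, zero at the start; "torque": the same for the moment, N m; "opening": finger opening in m.
Only numpy, scipy, OpenCV 4.12 (cv2) and the standard library are available. Lean on these libraries where they do the work, as an engineer would, in place of code of your own. Each camera call takes 0.05 s, during which the arm holds its last target.

### The job

Pick up the red headphone amplifier and hold its plain back flat against the black sprung mounting plate on the outside of the pine crate, upright, centred across the plate and with its top flush with the plate's top edge. Press it on with a steady 10 newtons or so, never as hard as 20, so that a colleague can screw it on from inside the crate, and finish while still holding and pressing it there: do not let go. Leave the other things on the table where they are.

Things in the scene. Friction and masses are not known exactly. Their poses are not given: they have to be found in the camera images.
- red_amp: The red headphone amplifier, a loose metal box 50 mm deep (its x) by 56 mm wide (its y) by 60 mm tall, 0.25 to 0.5 kg, standing upright on the table. Origin: centre of the underside, z up. Its front (-x) has a black panel with a silver volume knob (24 mm across) sticking out 12 mm; its back (+x) is plain and flat. Its two y sides are plain: grip across them (56 mm) from above.
- red_amp_back (a point): Middle of the top edge of the red amplifier's plain back: 25 mm along +x and 60 mm up from red_amp's origin. Axes as the amplifier's.
- crate: Open pine crate fixed to the table, 300 mm long (its y), 206 mm deep (its x, from x = 26 to 232 mm), rim 130 mm high. Origin: on the table, straight below the middle of the mounting plate's free face; z up, +x points horizontally from the plate into the crate. The plate is outside, on the -x side, which looks roughly to world +y. Nothing stands above the rim.
- plate_spot (a point): Middle of the top edge of the mounting plate's free face, 130 mm above the table; moves with the plate. Axes as the crate's: press along +x. The plate is black, upright, 90 mm wide (y), 70 tall, 6 thick, its top level with the crate's rim. Held right, red_amp_back meets this point with the amplifier's axes parallel to the crate's (its underside 70 mm above the table).
- mount_plate (a joint): How far the plate, on four short rubber buffers that give in the pressing direction only, is pushed in towards the crate (m): 0 free, 0.016 fully in. It gives 1.4 N per mm, so about 0.007 at 10 N; it springs back when released.
- grey_amp: Bystander: a loose grey amplifier of the same shape and size as the red one. Leave it. Origin: centre of the underside.
- microphone: Bystander: loose silver desk microphone on a round 90 mm foot, 160 mm tall, with a 90 mm pop filter disc reaching 170 mm high on its +x side. Origin: centre of the underside.
- mug: Bystander: loose blue mug, 76 mm across, 90 mm tall. Origin: centre of the underside.
- webcam: Bystander: loose black webcam on a square foot, 75 mm wide, 48 mm tall. Origin: centre of the underside.
Things that resemble listed ones, but are neither listed nor needed, are in the scene too. There is more than one size of the red_amp; the one meant has the size given above.

How it is judged:
By the outcome, as a careful person would: the job done as asked, in the order asked, and still so for the second after the job is handed in, while the arm keeps its last pose, push and grip.
It also fails if it takes over 48 s, if anything falls off the work surface, if the arm or the gripper's body presses on something with over 40 N, if the wrist force passes 120 N, or if a joint passes its speed limit or range.

## Working session

There is one attempt and no reset: what is moved stays moved. The work goes in short steps, each a Python script; the robot and the scene stay as the last script left them, time stands still between calls to the robot, and variables do not carry over. Pictures are saved under pics/ and viewed, and the job is handed in when it is done.

```bash
mkdir -p pics; ls
cat > h.py <<'E'
from cell import env, kin, camera, calibration, job
import numpy as np, cv2
from scipy.spatial.transform import Rotation as R
def pts(depth,c):
    v,u=np.mgrid[0:depth.shape[0],0:depth.shape[1]]
    P=np.stack([(u-c['cx'])/c['fx']*depth,(v-c['cy'])/c['fy']*depth,depth],-1)
    M=cv2.Rodrigues(np.array(c['rvec'],float))[0]
    W=(P-np.array(c['tvec']).reshape(3))@M
    W[depth<=0]=np.nan
    return W
def st():
    s=env.get_state(); print({k:np.round(s[k],4).tolist() for k in('time','tcp_pos','orientation','force','torque','opening','qpos')}); return s
E
python3 - <<'E'
from h import *
st()
for n in('scene','top','wrist'):
    p,d=camera(n); c=calibration(n); np.savez(f'{n}0.npz',p=p,d=d,W=pts(d,c)); cv2.imwrite(f'pics/{n}0.png',p)
    print(n,{k:np.round(v,3).tolist() for k,v in c.items()})
E
```

```text
pics
{'time': 0.0, 'tcp_pos': [0.2896, 0.6092, 0.3029], 'orientation': [-0.0001, 0.2201, 0.9755, -0.0009], 'force': [-0.0961, -0.3019, -0.9519], 'torque': [0.0044, 0.0317, 0.027], 'opening': 0.0854, 'qpos': [-1.2351, 0.4778, 0.0224, 1.5565, -0.0115, 1.1093, -0.0831]}
scene {'fx': 349.172, 'fy': 349.172, 'cx': 260.565, 'cy': 185.782, 'rvec': [2.325, 0.86, -0.305], 'tvec': [-0.521, -0.118, 0.965]}
top {'fx': 408.286, 'fy': 408.286, 'cx': 258.574, 'cy': 191.537, 'rvec': [2.164, -2.158, 0.148], 'tvec': [0.155, 0.561, 0.898]}
wrist {'fx': 268.894, 'fy': 268.894, 'cx': 257.06, 'cy': 191.153, 'rvec': [-2.458, -1.555, -0.205], 'tvec': [-0.673, -0.036, 0.379]}
```

View pics/scene0.png

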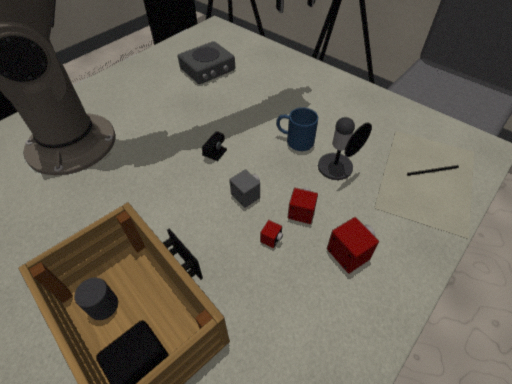

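View pics/top0.png

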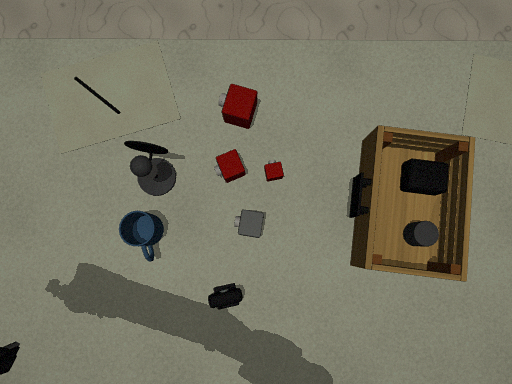

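View pics/wrist0.png

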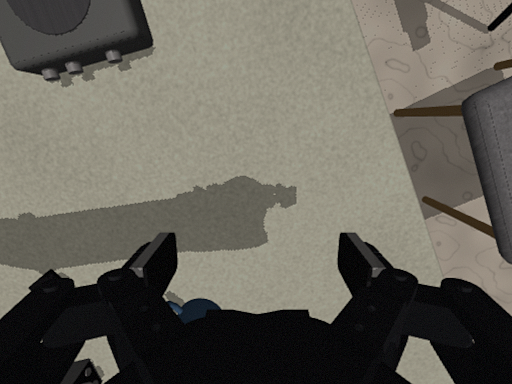

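The top view shows three red boxes, at (240,105), (230,166) and (274,171). The grey amp is at (250,223), the crate at (415,200) and the plate at (356,195). I'll measure these from depth.

Run:
```python
from h import *
z=np.load('top0.npz'); p,W=z['p'],z['W']
hsv=cv2.cvtColor(p,cv2.COLOR_BGR2HSV)
m=((hsv[...,1]>150)&((hsv[...,0]<8)|(hsv[...,0]>172))&(hsv[...,2]>50)).astype(np.uint8)
n,l,s,c=cv2.connectedComponentsWithStats(m)
for i in range(1,n):
    if s[i,4]<80: continue
    q=W[l==i]; zt=np.nanpercentile(q[:,2],90)
    t=q[q[:,2]>zt-.006]; r=cv2.minAreaRect((t[:,:2]*1000).astype(np.float32))
    print(c[i].round(),zt.round(4),r)
g=W[215:232,243:260].reshape(-1,3); print('grey',np.nanmedian(g,0))
for (a,b) in [(240,105),(230,166),(220,171),(140,165),(150,147),(155,178),(140,228),(225,296),(356,195),(370,150),(365,250),(380,130),(470,140),(462,277),(425,233),(425,176)]:
    print((a,b),W[b,a].round(3))
# plate
big=cv2.resize(p[110:300,330:490],None,fx=4,fy=4,interpolation=cv2.INTER_CUBIC); cv2.imwrite('pics/crate0.png',big)
big=cv2.resize(p[70:250,200:300],None,fx=4,fy=4,interpolation=cv2.INTER_CUBIC); cv2.imwrite('pics/reds0.png',big[:600])
```

```text
[239. 101.] 0.0791 ((759.9041748046875, 200.42135620117188), (63.345577239990234, 71.00474548339844), 73.62503051757812)
[230. 164.] 0.0614 ((621.0816650390625, 220.81947326660156), (54.82379150390625, 48.72038269042969), 23.55080795288086)
[274. 170.] 0.0438 ((610.5576171875, 121.82477569580078), (34.121402740478516, 37.76447677612305), 11.965338706970215)
grey [0.48799741 0.17269706 0.05974271]
(240, 105) [0.751 0.198 0.076]
(230, 166) [0.615 0.22  0.06 ]
(220, 171) [0.605 0.243 0.053]
(140, 165) [0.597 0.393 0.16 ]
(150, 147) [0.637 0.378 0.146]
(155, 178) [0.594 0.397 0.017]
(140, 228) [0.478 0.43  0.008]
(225, 296) [0.33  0.229 0.049]
(356, 195) [ 0.545 -0.048  0.11 ]
(370, 150) [ 0.647 -0.088  0.086]
(365, 250) [ 0.431 -0.061  0.12 ]
(380, 130) [ 0.68  -0.098  0.129]
(470, 140) [ 0.659 -0.285  0.132]
(462, 277) [ 0.377 -0.252  0.13 ]
(425, 233) [ 0.466 -0.202  0.082]
(425, 176) [ 0.592 -0.213  0.07 ]
```

View pics/crate0.png

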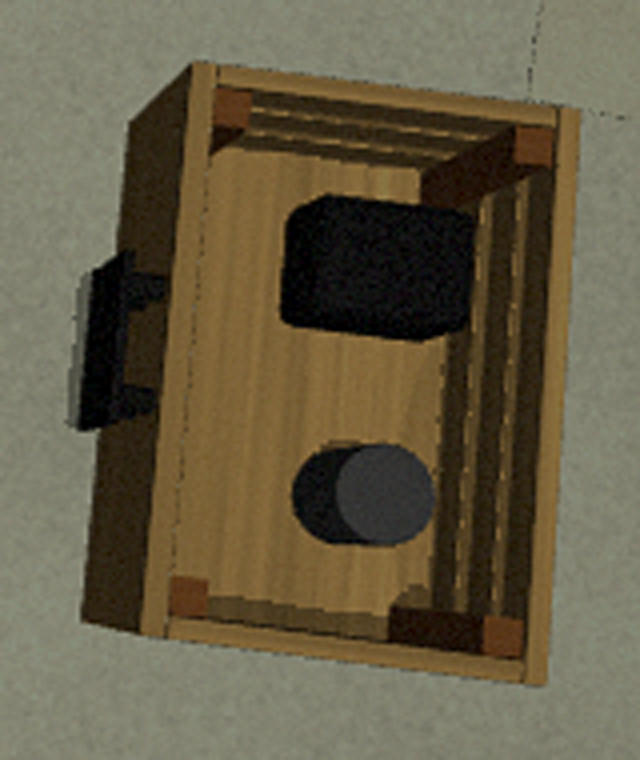

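View pics/reds0.png

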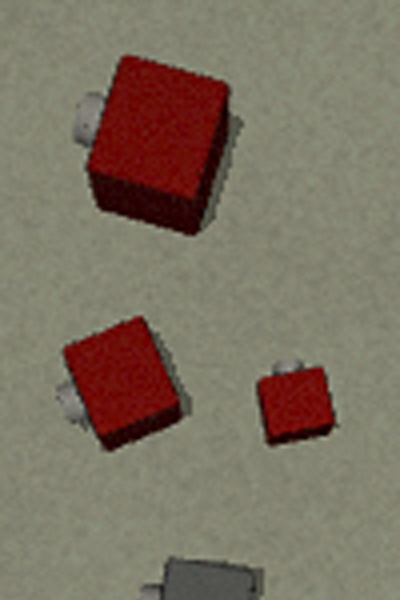

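Only the middle red box, at about (0.621, 0.221), has the right size: 49x55 mm and 60 mm tall. Its knob points to +y, so its back has a yaw of about -66°. Next I'll fit the crate and plate.

Run:
```python
from h import *
for n in('top','scene'):
    c=calibration(n); M=cv2.Rodrigues(np.array(c['rvec'],float))[0]; print(n,'cam pos',(-M.T@np.array(c['tvec'])).round(3))
    z=np.load(f'{n}0.npz'); p,W=z['p'],z['W']
    hsv=cv2.cvtColor(p,cv2.COLOR_BGR2HSV)
    inb=(W[...,0]>.3)&(W[...,0]<.8)&(W[...,1]<0.0)&(W[...,1]>-.35)&(W[...,2]>.122)&(W[...,2]<.142)
    wood=inb&(hsv[...,1]>70)&(hsv[...,2]>60)
    q=W[wood]; print('rim z',np.median(q[:,2]),len(q))
    r=cv2.minAreaRect((q[:,:2]*1000).astype(np.float32)); print(r, cv2.boxPoints(r).round(1).tolist())
    # outer -x edge: per x bin the max y
    E=[]
    for x in np.arange(.40,.68,.005):
        s=q[(abs(q[:,0]-x)<.0025)]
        if len(s): 
            y=np.percentile(s[:,1],97); E.append((x,y))
    E=np.array(E); f=np.polyfit(E[:,0],E[:,1],1); res=E[:,1]-np.polyval(f,E[:,0]); k=abs(res)<.004; f=np.polyfit(E[k,0],E[k,1],1); print('edge +y: slope deg',np.degrees(np.arctan(f[0])),f)
    blk=(hsv[...,2]<45)&(W[...,0]>.45)&(W[...,0]<.68)&(W[...,1]<0.0)&(W[...,1]>-.12)&(W[...,2]>.04)
    print('plate all',blk.sum(), np.nanmin(W[blk],0),np.nanmax(W[blk],0))
    t=W[blk&(W[...,2]>.122)]
    r=cv2.minAreaRect((t[:,:2]*1000).astype(np.float32)); print('plate top',len(t),r,cv2.boxPoints(r).round(1).tolist())
    am=(hsv[...,1]>150)&((hsv[...,0]<8)|(hsv[...,0]>172))&(W[...,2]>.055)&(W[...,2]<.07)&(abs(W[...,0]-.62)<.05)&(abs(W[...,1]-.22)<.05)
    t=W[am]; r=cv2.minAreaRect((t[:,:2]*1000).astype(np.float32)); print('amp',len(t),t[:,2].mean(),r)
p=np.load('scene0.npz')['p']
cv2.imwrite('pics/plate_s.png',cv2.resize(p[200:300,130:230],None,fx=6,fy=6,interpolation=cv2.INTER_CUBIC))
```

```text
top cam pos [0.443 0.166 0.96 ]
rim z 0.1300764591269928 3097
((530.3697509765625, -176.29421997070312), (206.7109832763672, 300.3615417480469), 83.0276107788086) [[368.79998779296875, -260.70001220703125], [666.9000244140625, -297.1000061035156], [692.0, -91.9000015258789], [393.79998779296875, -55.5]]
edge +y: slope deg -7.308714962104141 [-0.12825756 -0.00590132]
plate all 1078 [ 0.45078978 -0.11932061  0.04005541] [ 0.67994455 -0.04212657  0.13487039]
plate top 253 ((564.6115112304688, -69.71578979492188), (44.76908874511719, 223.7316131591797), 74.80301666259766) [[450.79998779296875, -62.0], [666.7000122070312, -120.5999984741211], [678.4000244140625, -77.4000015258789], [462.5, -18.799999237060547]]
amp 527 0.05951884785011902 ((620.8487548828125, 220.70315551757812), (55.4122200012207, 48.850608825683594), 23.827951431274414)
scene cam pos [ 0.852 -0.197  0.672]
rim z 0.12992098391334933 4684
((529.6266479492188, -175.39260864257812), (206.28359985351562, 300.74493408203125), 82.9786605834961) [[367.79998779296875, -259.3999938964844], [666.2999877929688, -296.1000061035156], [691.5, -91.4000015258789], [393.0, -54.599998474121094]]
edge +y: slope deg -6.9834853988516885 [-0.12249199 -0.00887877]
plate all 565 [ 0.50326091 -0.07473426  0.06421004] [ 0.59036287 -0.04528793  0.13256264]
plate top 147 ((546.80859375, -51.4697380065918), (4.950621604919434, 87.72366333007812), 83.18569946289062) [[503.0, -48.70000076293945], [590.0999755859375, -59.099998474121094], [590.7000122070312, -54.20000076293945], [503.6000061035156, -43.79999923706055]]
amp 434 0.05987278636051563 ((621.86083984375, 221.1257781982422), (53.62874221801758, 49.89834976196289), 22.506589889526367)
```

View pics/plate_s.png

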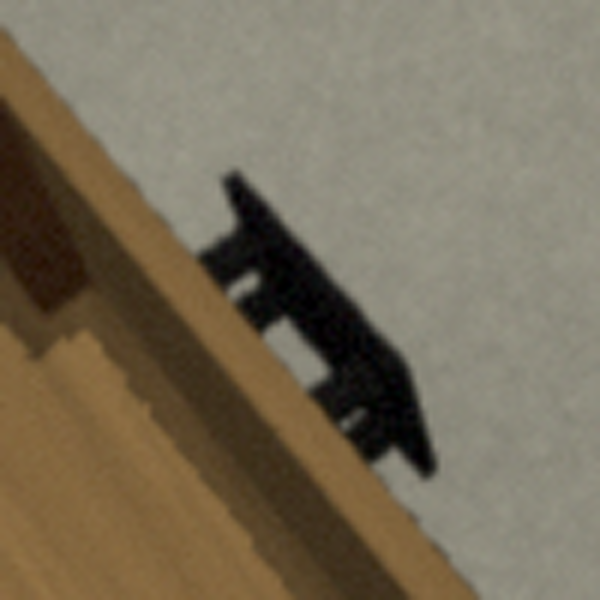

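Both cameras agree on plate_spot ≈ (0.547, -0.048, 0.130) and a crate yaw of about -97°. I'll hover high over the amp, clear of the microphone, and check it with the wrist camera.

```bash
cat >> h.py <<'E'
def ori(deg):
    c,s=np.cos(np.radians(deg)),np.sin(np.radians(deg))
    q=R.from_matrix(np.array([[-s,c,0],[c,s,0],[0,0,-1.]])).as_quat()  # columns x=(-s,c), y=(c,s)
    return [q[3],q[0],q[1],q[2]]
E
python3 - <<'E'
from h import *
A=[.6214,.2209]
env.reach(A+[.33],ori(23.3))
st()
c=calibration('wrist'); p,d=camera('wrist'); W=pts(d,c); cv2.imwrite('pics/w1.png',p)
hsv=cv2.cvtColor(p,cv2.COLOR_BGR2HSV)
am=(hsv[...,1]>150)&((hsv[...,0]<8)|(hsv[...,0]>172))&(W[...,2]>.05)&(W[...,2]<.068)&(abs(W[...,0]-.62)<.05)&(abs(W[...,1]-.22)<.05)
t=W[am]; print(len(t),t.mean(0)); print(cv2.minAreaRect((t[:,:2]*1000).astype(np.float32)))
E
```

```text
{'time': 2.0083, 'tcp_pos': [0.6206, 0.2231, 0.3297], 'orientation': [-0.0005, 0.5484, 0.8362, 0.0001], 'force': [0.4943, 0.0733, -0.159], 'torque': [-0.0215, 0.0142, 0.0009], 'opening': 0.0857, 'qpos': [-0.675, 0.4427, 0.3306, 1.5835, -0.1547, 1.1415, 0.1006]}
1583 [0.62046377 0.22309961 0.06032984]
((620.7758178710938, 222.67840576171875), (54.02882385253906, 48.0857048034668), 23.423664093017578)
```

View pics/w1.png

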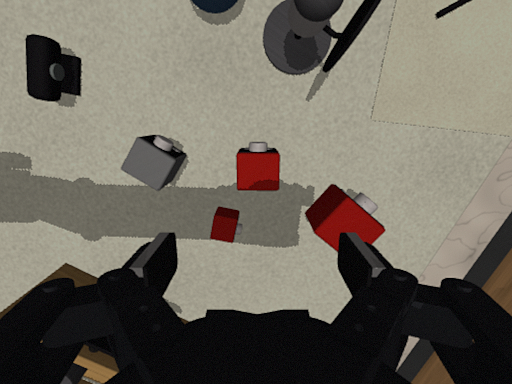

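The wrist view shows the amp square to the jaws at (258,168), with its knob up and its back towards the camera. The neighbours are clear of the fingers. Now I'll descend and grasp.

Run:
```python
from h import *
A=[.6210,.2218]
env.movel(A+[.16],velocity=.15,rot=ori(23.5)); st()
print(env.movel(A+[.086],velocity=.07,stop_force=8)); st()
env.grip(.05,f_grip=70); st()
c=calibration('wrist'); p,d=camera('wrist'); cv2.imwrite('pics/w2.png',p)
```

```text
{'time': 3.3417, 'tcp_pos': [0.6216, 0.2219, 0.161], 'orientation': [0.0005, 0.5484, 0.8362, 0.0007], 'force': [1.0644, 0.8361, -0.7308], 'torque': [-0.0279, -0.0057, 0.0108], 'opening': 0.0852, 'qpos': [-0.6342, 0.6183, 0.2785, 1.7214, -0.2176, 0.8305, 0.1525]}
False
{'time': 4.55, 'tcp_pos': [0.6214, 0.2219, 0.0866], 'orientation': [0.0003, 0.5483, 0.8363, 0.0004], 'force': [0.9859, -0.1148, 0.3472], 'torque': [-0.0484, 0.0101, 0.0495], 'opening': 0.0851, 'qpos': [-0.6101, 0.718, 0.2449, 1.7465, -0.2483, 0.7064, 0.1764]}
{'time': 4.9333, 'tcp_pos': [0.6214, 0.222, 0.0867], 'orientation': [0.0003, 0.5483, 0.8363, 0.0005], 'force': [-0.2346, -1.3517, 3.8655], 'torque': [-0.0646, 0.1491, -0.0269], 'opening': 0.0551, 'qpos': [-0.6101, 0.7178, 0.2449, 1.7463, -0.2483, 0.7065, 0.1764]}
```

View pics/w2.png

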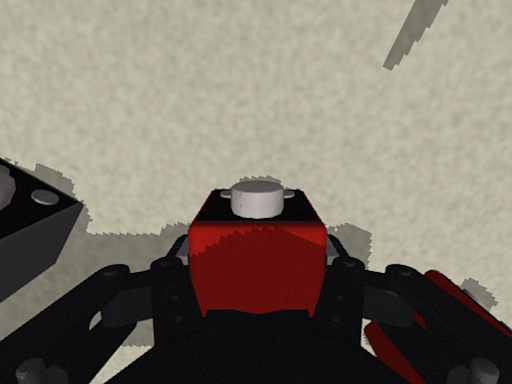

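The amp is gripped square, with the fingers reading 55 mm across the 56 mm width. I'll lift it and move to a standoff in front of the plate.

Run:
```python
from h import *
env.movel([.621,.222,.24],velocity=.12); s=st()
env.movel([.555,.027,.24],velocity=.12,rot=ori(-7.0)); st()
env.movel([.555,.0265,.1567],velocity=.1); env.dwell(.3); st()
for n in('scene','top','wrist'):
    c=calibration(n); p,d=camera(n); np.savez(f'{n}3.npz',p=p,d=d,W=pts(d,c)); cv2.imwrite(f'pics/{n}3.png',p)
p=cv2.imread('pics/scene3.png'); cv2.imwrite('pics/scene3c.png',cv2.resize(p[120:300,130:330],None,fx=3,fy=3,interpolation=cv2.INTER_CUBIC))
p=cv2.imread('pics/top3.png'); cv2.imwrite('pics/top3c.png',cv2.resize(p[110:290,280:480],None,fx=3,fy=3,interpolation=cv2.INTER_CUBIC))
```

```text
{'time': 6.4167, 'tcp_pos': [0.6205, 0.2219, 0.239], 'orientation': [-0.0005, 0.5482, 0.8363, -0.0007], 'force': [-0.4097, 0.0864, -2.715], 'torque': [-0.0554, -0.0028, -0.0017], 'opening': 0.0553, 'qpos': [-0.6572, 0.5272, 0.3085, 1.6722, -0.1858, 0.9728, 0.1275]}
{'time': 8.2833, 'tcp_pos': [0.5552, 0.0278, 0.24], 'orientation': [-0.0001, 0.7485, 0.6631, 0.0001], 'force': [-0.6583, 0.6411, -3.6386], 'torque': [0.0402, 0.0195, -0.0108], 'opening': 0.0551, 'qpos': [-0.542, 0.3816, 0.4797, 1.9318, -0.2251, 0.8803, -0.0683]}
{'time': 9.5667, 'tcp_pos': [0.5552, 0.0266, 0.1571], 'orientation': [0.0002, 0.7489, 0.6626, 0.0004], 'force': [0.173, -0.0114, -3.4609], 'torque': [-0.024, -0.0101, 0.0372], 'opening': 0.0554, 'qpos': [-0.4873, 0.5011, 0.422, 1.9869, -0.3055, 0.7139, -0.0005]}
```

View pics/scene3c.png

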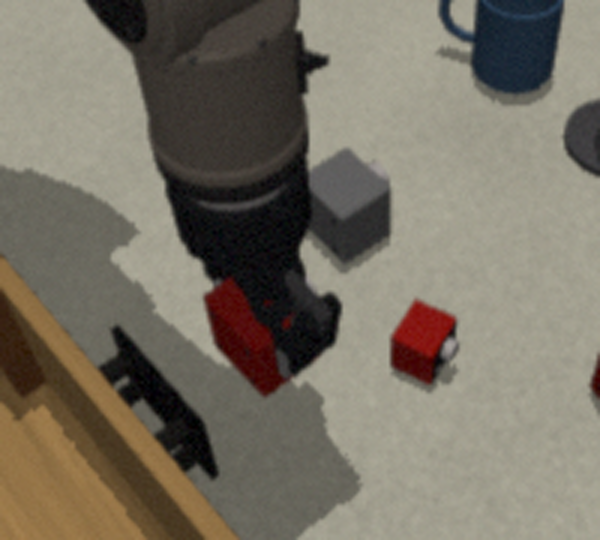

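View pics/top3c.png

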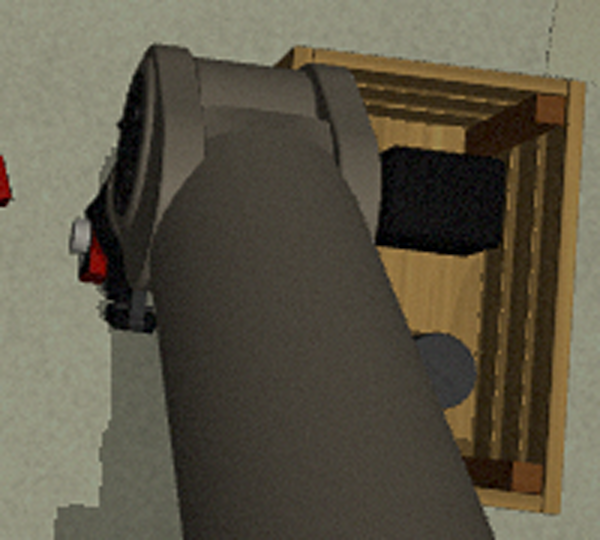

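View pics/wrist3.png

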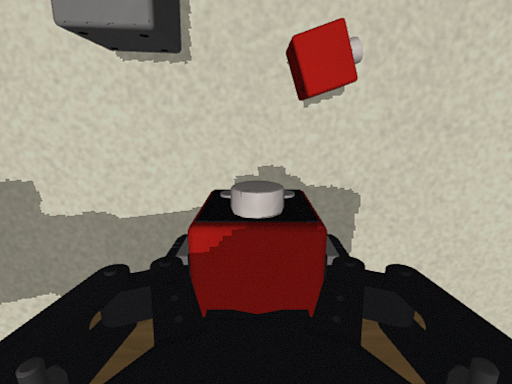

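The amp sits unchanged in the hand: the wrist picture matches the one before the lift. The scene camera sees its back face at crop (245,335) and the plate at (165,405). I'll fit both from scene depth, since both measurements then share the same calibration error.

Run:
```python
from h import *
z=np.load('scene3.npz'); p,W=z['p'],z['W']; hsv=cv2.cvtColor(p,cv2.COLOR_BGR2HSV)
yaw=np.radians(-97.); xc=np.array([np.cos(yaw),np.sin(yaw),0]); yc=np.array([-np.sin(yaw),np.cos(yaw),0])
O=np.array([.547,-.048,0])
L=np.stack([(W-O)@xc,(W-O)@yc,W[...,2]],-1)
red=(hsv[...,1]>140)&((hsv[...,0]<8)|(hsv[...,0]>172))&(abs(L[...,0]+.052)<.03)&(abs(L[...,1])<.05)&(L[...,2]>.06)&(L[...,2]<.14)
red=cv2.erode(red.astype(np.uint8),np.ones((3,3)))>0
q=L[red]; A=np.c_[np.ones(len(q)),q[:,1],q[:,2]]
for _ in range(4):
    f=np.linalg.lstsq(A,q[:,0],rcond=None)[0]; r=q[:,0]-A@f; k=abs(r)<.003; q=q[k];A=A[k]
print('amp back plane n',len(q),'yaw err deg',np.degrees(f[1]),'tilt deg',np.degrees(f[2]),'x at z=.1',f[0]+.1*f[2],'rms',r[k].std())
red2=(hsv[...,1]>120)&((hsv[...,0]<8)|(hsv[...,0]>172))&(abs(L[...,0]-np.median(q[:,0]))<.004)&(abs(L[...,1])<.05)
q=L[red2]; print('amp back y,z extents pct1/99',np.percentile(q[:,1:],[0,1,50,99,100],axis=0).round(4).tolist())
blk=(hsv[...,2]<60)&(L[...,0]>-.006)&(L[...,0]<.0105)&(abs(L[...,1])<.06)&(L[...,2]>.05)&(L[...,2]<.14)
q=L[blk]; print('plate',len(q),np.percentile(q,[0,1,50,99,100],axis=0).round(4).tolist())
b=q[(q[:,0]>.003)];A=np.c_[np.ones(len(b)),b[:,1],b[:,2]]
for _ in range(5):
    f=np.linalg.lstsq(A,b[:,0],rcond=None)[0]; r=b[:,0]-A@f; k=abs(r)<.0025; b=b[k];A=A[k]
print('plate rear plane',len(b),'yaw',np.degrees(f[1]),'tilt',np.degrees(f[2]),'x',f[0]+.1*f[2])
z0=np.load('scene0.npz'); 
s=env.get_state(); T=np.array(s['tcp_pos']); print('tcp local',(T-O)@xc,(T-O)@yc)
p3=cv2.resize(p[200:300,150:250],None,fx=6,fy=6,interpolation=cv2.INTER_CUBIC); cv2.imwrite('pics/s3c.png',p3)
# reproject model corners for a visual check
```

```text
amp back plane n 155 yaw err deg -2.1149234251313236 tilt deg -8.563661648300052 x at z=.1 -0.050693496672566694 rms 0.0014211639777685953
amp back y,z extents pct1/99 [[-0.0265, 0.074], [-0.025, 0.0781], [0.0066, 0.117], [0.0265, 0.1801], [0.0272, 0.1833]]
plate 470 [[-0.0001, -0.0449, 0.0611], [0.0003, -0.0439, 0.0628], [0.0053, 0.0057, 0.1166], [0.0099, 0.0437, 0.1319], [0.0104, 0.0442, 0.1328]]
plate rear plane 330 yaw -0.2758132094623289 tilt -0.7989518422752394 x 0.005396641504061531
tcp local -0.07494673483284227 -0.0010884516895030326
```

Run:
```python
from h import *
z=np.load('scene3.npz'); p,W=z['p'],z['W']; hsv=cv2.cvtColor(p,cv2.COLOR_BGR2HSV)
yaw=np.radians(-97.); xc=np.array([np.cos(yaw),np.sin(yaw),0]); yc=np.array([-np.sin(yaw),np.cos(yaw),0])
O=np.array([.547,-.048,0])
L=np.stack([(W-O)@xc,(W-O)@yc,W[...,2]],-1)
red=(hsv[...,1]>100)&((hsv[...,0]<12)|(hsv[...,0]>168))&(abs(L[...,0]+.06)<.05)&(abs(L[...,1])<.06)&(L[...,2]>.05)&(L[...,2]<.2)
for a in np.arange(.06,.19,.008):
    q=L[red&(abs(L[...,2]-a)<.004)]
    if len(q): print(round(a,3),len(q),'x med',np.median(q[:,0]).round(4),'y',q[:,1].min().round(4),q[:,1].max().round(4))
cv2.imwrite('pics/s3c.png',cv2.resize(p[195:270,185:260],None,fx=8,fy=8,interpolation=cv2.INTER_NEAREST))
```

```text
0.076 27 x med -0.0506 y -0.0171 0.0268
0.084 36 x med -0.0502 y -0.0223 0.0264
0.092 43 x med -0.0502 y -0.0236 0.0272
0.1 40 x med -0.0502 y -0.0247 0.0262
0.108 47 x med -0.0502 y -0.0237 0.0273
0.116 47 x med -0.0504 y -0.0241 0.0267
0.124 46 x med -0.0504 y -0.0313 0.0268
0.132 256 x med -0.0588 y -0.0307 0.0307
0.14 9 x med -0.0622 y -0.0295 0.0515
0.148 1 x med -0.0667 y 0.0337 0.0337
0.156 12 x med -0.0608 y 0.0189 0.0571
0.164 5 x med -0.057 y 0.0147 0.0205
0.172 2 x med -0.0571 y 0.0125 0.0158
0.18 8 x med -0.0547 y 0.0072 0.0494
```

View pics/s3c.png

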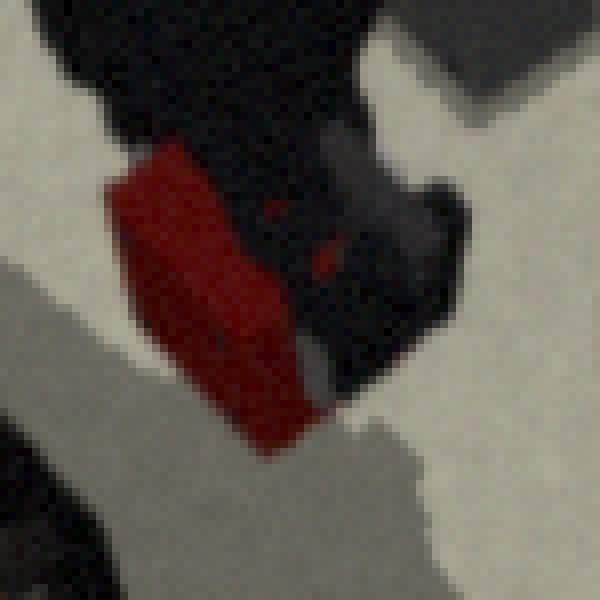

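The amp's back is vertical (x is constant over its height) and sits 24.6 mm ahead of the TCP. It is about 1 mm off plate centre, so I'll correct that, approach slowly and press in small steps while watching the force.

```bash
cat >> h.py <<'E'
yaw=np.radians(-97.); xc=np.array([np.cos(yaw),np.sin(yaw),0]); yc=np.array([-np.sin(yaw),np.cos(yaw),0])
O=np.array([.547,-.048,0])
def tgt(x,y,z): return (O+x*xc+y*yc+np.array([0,0,z])).tolist()
def rd(n=8):
    F=[];P=[]
    for _ in range(n):
        env.dwell(.03); s=env.get_state(); F.append(s['force']); P.append(s['tcp_pos'])
    F=np.mean(F,0);P=np.mean(P,0)-O
    return np.array([F@xc,F@yc,F[2]]).round(2),np.array([P@xc,P@yc,P[2]]).round(4),F
E
python3 - <<'E'
from h import *
y,z=-.0002,.1564
env.movel(tgt(-.0346,y,z),velocity=.06,rot=ori(-7)); env.dwell(.3)
b=rd(15); print('base',b)
hit=env.movel(tgt(-.0206,y,z),velocity=.01,stop_force=4); r=rd(); print(hit,r[0]-b[0],r[1])
for x in(-.0216,-.0206,-.0196,-.0186,-.0176,-.0166):
    if (r[0]-b[0])[0]<-9: break
    env.movel(tgt(x,y,z),velocity=.008); r=rd(); print(x,r[0]-b[0],r[1])
np.save('base.npy',b[2]); print(env.get_state()['time'])
E
```

```text
base (array([ 0.05, -0.19, -3.23]), array([-0.0347, -0.0002,  0.1564]), array([-0.19654155, -0.02623229, -3.2269756 ]))
True [-2.77  1.58  0.96] [-0.0234 -0.001   0.1555]
-0.0216 [-4.92 -0.75 -2.66] [-0.0219 -0.0009  0.156 ]
-0.0206 [-5.91 -0.71 -3.  ] [-0.0212 -0.0009  0.156 ]
-0.0196 [-6.52 -0.84 -2.29] [-0.0206 -0.0009  0.156 ]
-0.0186 [-7.98 -1.04 -2.09] [-0.0199 -0.0009  0.156 ]
-0.0176 [-8.39 -1.21 -2.6 ] [-0.0193 -0.0009  0.156 ]
-0.0166 [-9.71 -1.5  -2.05] [-0.0186 -0.0009  0.156 ]
16.175
```

The force reads 9.7 N and the slope matches 1.4 N/mm. Next I'll check the fit visually.

Run:
```python
from h import *
s=st(); print('tool R euler', R.from_quat(np.array(s['orientation'])[[1,2,3,0]]).as_matrix().round(4).tolist())
Wn={}
for n in('scene','wrist'):
    c=calibration(n); p,d=camera(n); W=pts(d,c); np.savez(f'{n}4.npz',p=p,d=d,W=W); cv2.imwrite(f'pics/{n}4.png',p); Wn[n]=(p,W)
p,W=Wn['scene']; hsv=cv2.cvtColor(p,cv2.COLOR_BGR2HSV)
L=np.stack([(W-O)@xc,(W-O)@yc,W[...,2]],-1)
near=(abs(L[...,0])<.06)&(abs(L[...,1])<.06)&(L[...,2]>.055)&(L[...,2]<.14)
red=near&(hsv[...,1]>120)&((hsv[...,0]<10)|(hsv[...,0]>170))
blk=near&(hsv[...,2]<60)&(hsv[...,1]<120)&(L[...,0]>.004)&(L[...,0]<.018)
for nm,m in(('red',red),('plate',blk)):
    q=L[m]; print(nm,len(q),np.percentile(q,[0,2,50,98,100],axis=0).round(4).tolist())
q=L[red&(L[...,2]>.122)]; print('amp top z',np.median(q[:,2]))
t=L[blk]; print('plate rear x by z',[(a,np.median(t[abs(t[:,2]-a)<.005][:,0]).round(4)) for a in(.07,.08,.09,.1,.11,.12)])
cv2.imwrite('pics/s4c.png',cv2.resize(p[200:300,140:240],None,fx=6,fy=6,interpolation=cv2.INTER_CUBIC))
```

```text
{'time': 16.175, 'tcp_pos': [0.5484, -0.0294, 0.156], 'orientation': [-0.0028, 0.7482, 0.6635, -0.0003], 'force': [-0.5717, 9.5166, -5.8241], 'torque': [1.7747, 0.0018, -0.2143], 'opening': 0.0554, 'qpos': [-0.3855, 0.4952, 0.4202, 2.0, -0.3076, 0.7114, 0.1062]}
tool R euler [[0.1196, 0.9928, -0.0042], [0.9928, -0.1196, 0.0039], [0.0033, -0.0046, -1.0]]
red 360 [[-0.0414, -0.0289, 0.0681], [-0.0169, -0.0256, 0.0783], [-0.0002, 0.0095, 0.1291], [0.0124, 0.0421, 0.1314], [0.0219, 0.0439, 0.1355]]
plate 313 [[0.0068, -0.0458, 0.0623], [0.0075, -0.043, 0.0645], [0.0122, 0.0077, 0.1138], [0.0175, 0.0434, 0.1313], [0.0179, 0.0438, 0.1324]]
amp top z 0.12945120484764505
plate rear x by z [(0.07, np.float64(0.0121)), (0.08, np.float64(0.0134)), (0.09, np.float64(0.0123)), (0.1, np.float64(0.0121)), (0.11, np.float64(0.0122)), (0.12, np.float64(0.0128))]
```

View pics/s4c.png

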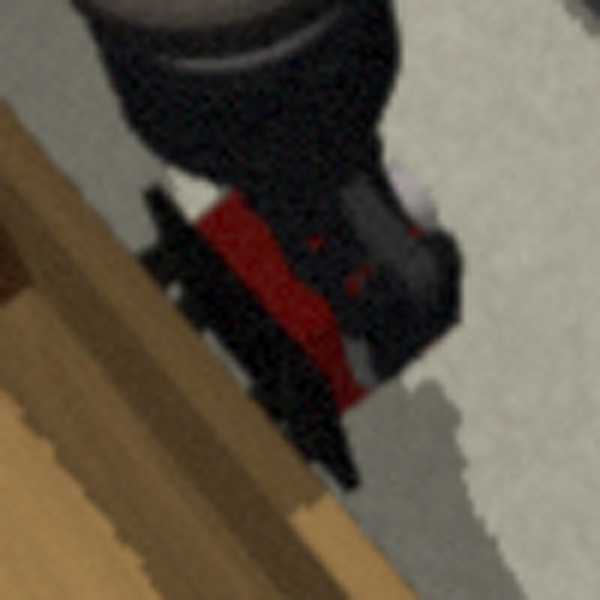

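View pics/wrist4.png

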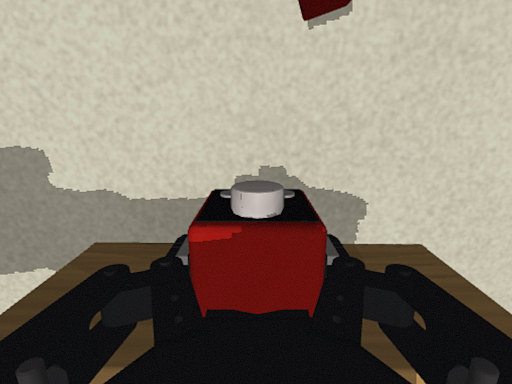

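The plate's rear has moved from 5.4 to 12.2 mm, a push of about 6.8 mm, which agrees with 9.7 N. The amp hasn't shifted in the hand. I'll project a model overlay to check centring and flushness.

Run:
```python
from h import *
c=calibration('scene'); p=np.load('scene4.npz')['p']
K=np.array([[c['fx'],0,c['cx']],[0,c['fy'],c['cy']],[0,0,1]])
def pr(pts): return cv2.projectPoints(np.array([tgt(*q) for q in pts],float),np.array(c['rvec'],float),np.array(c['tvec'],float),K,None)[0][:,0]
f=8;x0,y0=150,215
big=cv2.resize(p[y0:y0+75,x0:x0+75],None,fx=f,fy=f,interpolation=cv2.INTER_CUBIC); big=cv2.convertScaleAbs(big,alpha=1.8,beta=25)
X=.0068
def poly(pts,col):
    u=((pr(pts)-[x0,y0]+.5)*f-.5).round().astype(int); cv2.polylines(big,[u.reshape(-1,1,2)],True,col,1); print(u.tolist())
poly([(X,-.045,.13),(X,.045,.13),(X+.006,.045,.13),(X+.006,-.045,.13)],(0,255,0))
ya=-.0009; za=.1293
poly([(X,ya-.028,za),(X,ya+.028,za),(X-.05,ya+.028,za),(X-.05,ya-.028,za)],(255,255,0))
poly([(X+.006,-.045,.13),(X+.006,.045,.13),(X+.006,.045,.06),(X+.006,-.045,.06)],(0,200,255))
cv2.imwrite('pics/ov4.png',big)
```

```text
[[131, 125], [364, 393], [341, 410], [108, 140]]
[[171, 172], [315, 338], [501, 202], [353, 46]]
[[108, 140], [341, 410], [386, 549], [169, 292]]
```

View pics/ov4.png

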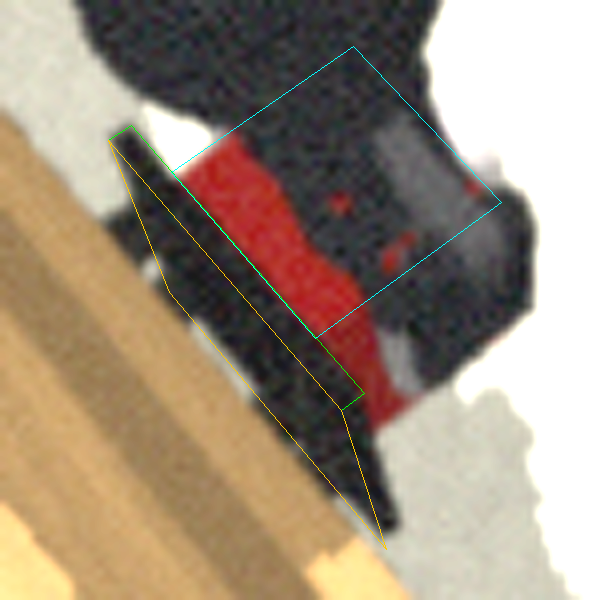

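The overlay matches: the plate and amp edges fall within about 1 to 2 mm of the model, and there is no gap. One last check for force stability before I hand it in.

Run:
```python
from h import *
b=np.load('base.npy'); bl=np.array([b@xc,b@yc,b[2]])
for _ in range(3):
    r=rd(12); print(r[0]-bl,r[1])
s=st()
p,d=camera('top'); cv2.imwrite('pics/top5.png',p)
job.job_done(); print('done')
```

```text
[-9.32998915 -1.24812036 -2.3430244 ] [-0.0186 -0.0009  0.156 ]
[-9.19998915 -1.26812036 -2.1830244 ] [-0.0186 -0.0009  0.156 ]
[-9.54998915 -1.34812036 -2.0830244 ] [-0.0186 -0.0009  0.156 ]
{'time': 17.475, 'tcp_pos': [0.5483, -0.0294, 0.156], 'orientation': [-0.0028, 0.7482, 0.6635, -0.0003], 'force': [-0.4092, 10.4121, -5.372], 'torque': [1.7428, -0.0183, -0.2895], 'opening': 0.0556, 'qpos': [-0.3855, 0.4952, 0.4202, 2.0, -0.3076, 0.7114, 0.1062]}
the job is handed in; nothing more can be done
done
```

View pics/top5.png

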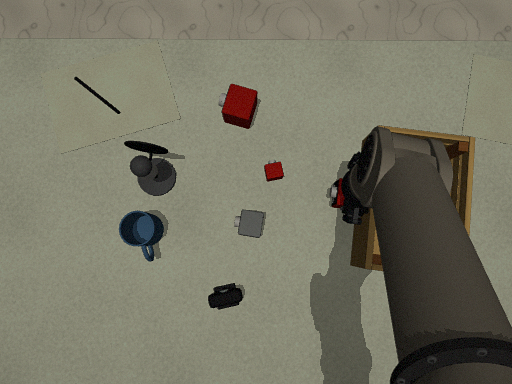

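The red amplifier is held with its plain back against the sprung plate and pressed with a steady 9–10 N. I handed the job in at about 17.5 s, with the arm still gripping and pushing.

I chose the middle-sized red box (about 49 × 55 mm from above, 60 mm tall) and gripped it across its sides.

**Last checks**
- **Push:** the force held at 9.2–9.6 N over the last second before hand-in. The plate had moved in about 6.8 mm, which agrees with 1.4 N per mm.
- **Fit:** the amplifier's tool axes were within about 0.3° of the crate's, and it hadn't slipped in the grip.
- **Position:** its top is about 0.5–0.7 mm below the plate's top edge. The arm pose puts it about 0.9 mm off centre, while the camera overlay suggests up to about 1 mm the other way. That is within calibration error, so I left it.
- **Side loads:** friction at the plate leaves about 1.3 N sideways and 2 N vertically.
- **Other objects:** the last top view shows them where they were at the start.

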